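Set up the tipping rotator stand

ROBOT

A 6-joint arm with a two-finger parallel gripper is mounted at the origin on a cart in front of the work surface, level with it; the furniture and walls round the work are solid. World frame = base frame: x ahead of the robot, y to its left, z up, the work surface at z = 0. Lengths are in m, angles in degrees, forces in N, time in s.
With the tool pointing down it reaches from about 0.325 to 0.9 m from the base axis. Payload 6.1 kg.
Tool frame: the origin (TCP) lies at the very end of the fingers, on their centre line; the grasp point (between the pads) lies 19 mm behind it; z points along the fingers, y is the line along which they close (so a half turn about z gives the same grasp; the last joint's range is limited). The gripper opens to 87 mm and grips with 3 to 60 N. Pads are 19 mm wide; open, the fingers measure 117 mm over their backs; the gripper's body (75 mm by 190 mm) begins 51 mm behind the grasp point.
Start: joints at [-73.631, 12.628, 87.462, -0, 79.91, -7.225], TCP at [0.25, -0.573, 0.223] pointing down, gripper open.
Joint ranges: [-170.65, 170.65], [-52.31, 119.04], [5.05, 147.46], [-71.25, 251.25], [11.57, 151.72], [-153.62, 153.62]. Speed limits (degrees/s): [147.25, 147.25, 172.46, 180, 180, 180].

INTERFACE

Orientations are given as [roll, pitch, yaw] about the fixed x, y, z axes, in that order (R = Rz(yaw) Ry(pitch) Rx(roll)).
In Python, from plant import readout, viewer, robot gives the robot as it stands.
- The arm moves only by the tool play_rows, never from a script. Its argument "increments" is one flat list of numbers, 6 for each row, row after row: the shift along the tool's x, y, z in mm, then the turn, a rotation vector about the tool's x, y, z in rad. A call has exactly 8 rows; each row is the pose to reach, as a shift and turn from the pose commanded when the call began, along the tool's axes at that moment; what a row does not reach only later rows make up. A row lasts 1/10 s, in which the tool goes at most 50 mm and 8.59 degrees, less where a joint would pass 70% of its speed; a pose out of reach is approached as far as the arm can. A call with a gripper value outside its range is refused whole. "grip" is the finger opening in mm, from 0 to 87, set as the call begins (left out, the last holds). The fingers move at their own pace and stop on an object; "newtons" is the grip in N (left out, the last holds). Time passes only in rows, so rows that repeat a pose let the fingers close, or fill a call up. It gives the time, the measured TCP pose, the force, the opening and the grip force at its end, in the units of the state.
- readout.observe(): the state, without advancing time (a new reading comes with each control period).
- viewer.capture(name): name is "scene" or "top" or "wrist"; returns (picture, depth): 420x560x3 uint8, red, green, blue; 420x560 float32, m along the optical axis (not along the pixel's ray), 0 where there is no reading.
- viewer.camera_model(name): a dict with "fx", "fy", "cx", "cy" (pixels), "camera_from_world" (4x4, takes a point from world to camera coordinates). Camera axes: x right, y down, z forward; pixel columns grow to the right and rows downward; lengths in m; the calibration is good to about 2 mm. A picture is of the moment at which its call begins: read the wrist's pose just before it. camera_model takes no time and is no camera call; for the wrist camera it gives the pose at the moment of the call.
- robot.close_job(): hands the job in; it is judged then, once.
The state is a dict: "time_s": time; "joint_positions": joint angles; "dq": joint speeds; "joint_torque": joint torques, N m; "ee_pos": TCP position; "orientation": TCP orientation; "ft_force": force on the tool from outside, world axes, zero at the start; "torque": the same for the moment, N m; "grip_width": opening from 0.0 (shut) to 1.0 (fully open); "grip_force": force on a finger pad.
Only numpy, scipy, OpenCV 4.12 (cv2) and the standard library are available. Lean on these libraries where they do the work, as an engineer would, in place of code of your own. Each camera call takes 0.05 s, during which the arm holds its last target. There are 200 camera calls.

TASK

The small rotator stand is lying back on its stops with its prop leg folded up, and a metal setting block has been left standing on the base plate where the leg's foot comes down. First put the block back upright and fully home in its own slot, the one of the three that fits it, which is empty, and let go of it; then swing the leg forward over its centre until it is all the way down against its stop, and let go of it. Last, take the frame by its top bar, bring it upright and keep holding it there so that it cannot tip either way: finish while still holding the bar, and leave the other blocks and the things around undisturbed.

Things in the scene. Friction and masses are not known exactly. Their poses are not given: they have to be found in the camera images.
- block_middle_center (a point): Centre of the loose setting block: plain aluminium, 24 mm (its x) by 36 mm (its y) by 70 mm tall (its z, up), 0.15 kg or so. It stands upright on the 6 mm base plate of the stand, about 131 mm in front of the frame's hinge; grasp it across its 24 mm width.
- block_middle: The same block; origin at the centre of its underside, axes as above.
- slot_middle_floor (a point): Centre of the inner floor, about 9 mm above the bench, of the block's own slot: the empty one of three black pockets in a row (order varies), 66 mm apart along y; the others hold blocks as tall. Opening 30 mm (x) by 42 mm (y), so 3 mm clear on each side of the block; walls 11 mm high. Axes as the seated block's, or half a turn from them. Home = block centre 35 mm above this point.
- block_short_center (a point): Centre of the short setting block (24 x 24 x 70 mm, loose) that stands in its slot of the same rack; leave it.
- block_long_center (a point): Centre of the long setting block (24 x 48 x 70 mm, loose) that stands in its slot of the same rack; leave it.
- base: Fixed base plate of the rotator stand, 225 x 180 x 6 mm. Origin on the bench right below the frame's hinge line; the plate reaches from x = -165 to +60 mm of it. z up, y along the hinge line, -x is the front, toward the robot, where the leg comes down.
- frame_hinge (a point): Middle of the frame's hinge line, 20 mm above the bench; fixed; axes as the base's.
- frame (a joint): Tip angle of the frame about its hinge line: 0 upright, negative leaning back (top to the base's +x), positive tipping forward. Starts against its rear stops at -0.34 rad; by its weight (about 0.8 kg, centre 0.12 m above the hinge) it falls back there, or forward, unless held. With the leg down the foot meets the base plate at about +0.12 rad. No spring, little friction.
- top_bar: Round top bar of the frame along the hinge direction (its y), where the frame is to be held: rubber sleeve 18 mm thick, 90 mm long. Origin at its middle, 240 mm from the hinge line (260 mm above the bench when upright); its z points away from the hinge. Two upright tubes carry it, 70 mm either side.
- leg_pivot (a point): Middle of the leg's pivot line (parallel to the hinge line), fixed in the frame: 25 mm in front of the frame's plane and 115 mm from the hinge line along the frame.
- leg_foot (a point): Middle of the cross-bar of the leg, a U-shaped steel bail (two 8 mm rods 90 mm apart, 0.1 kg). The cross-bar is handle and foot: sleeve 12 mm thick, 70 mm long, parallel to the pivot line and 150 mm from it. Folded, it is the highest part of the stand, about 70 mm in front of the top bar and 40 mm higher, free on all sides.
- pad (a point): Point on top of the base plate where the foot comes down, 131 mm in front of the hinge line, 6 mm above the bench; axes as the base's.
- tape_roll: Roll of tape, 96 mm across, 25 mm high, lying on the left: leave it.
- beaker: Beaker, 77 mm across, 95 mm high, standing on the left: leave it.
- timer: Bench timer, 68 x 68 x 19 mm, lying on the right: leave it.
- leg (a joint): Turn of the leg about its pivot: 0 folded up, 2.0 rad all the way down at its stop; it grows as the cross-bar swings forward (base -x) and down. The line pivot to cross-bar makes 0.36 rad + this value with the frame's upward direction. A weak over-centre spring (under 1 N at the cross-bar, centre at about 0.85 rad) holds it at either end; past centre it goes on to the stop by itself.
There are look-alikes about, which are no part of the job. What is shaped like the block_middle but blue or purple is not meant.

How it is judged:
By the outcome, as a careful person would: the job done as asked, in the order asked, and still so for the second after the job is handed in, while the arm keeps its last pose, push and grip.
It also fails if it takes over 64 s, if anything falls off the work surface, if the arm or the gripper's body presses on something with over 40 N, if the wrist force passes 120 N, or if a joint passes its speed limit or range.

## Working session

There is one attempt and no reset: what is moved stays moved. The work goes in short steps, Python scripts to look and compute and a tool call to move; the robot and the scene stay as the last step left them, time stands still between calls to the robot, and variables do not carry over. Pictures are saved under pics/ and viewed, at most 10 in all, crops included, and the job is handed in when it is done.

Besides the shell and the picture viewer there is one more tool, called after ">>>" as name(argument=value, ...), one argument or row to a line, values as JSON. play_rows: Moves the arm, as the interface text tells. Its arguments: {"type":"object","properties":{"increments":{"type":"array"},"grip":{"type":"number"},"newtons":{"type":"number"}},"required":["increments"]}

```bash
ls; mkdir -p pics; python3 - <<'E'
from plant import readout, viewer
import cv2,numpy as np
print(readout.observe())
for n in("scene","top"):
    p,d=viewer.capture(n); cv2.imwrite(f"pics/{n}0.png",p[:,:,::-1]); np.save(f"pics/{n}0.npy",d)
    m=viewer.camera_model(n); print(n,m)
E
```

```text
pics
{'time_s': 0.0, 'joint_positions': array([-7.36302793e+01,  1.26760064e+01,  8.75257650e+01,  2.09608382e-03,
        7.99080519e+01, -7.22561636e+00]), 'dq': array([ 0.05842136, -0.00446961,  0.00182668,  0.10751692,  0.0229932 ,
       -0.12607885]), 'joint_torque': array([ 3.72591476e-04, -4.94621551e+01, -3.87371886e+01,  6.98667951e-02,
        5.68011543e-02, -1.37998131e-04]), 'ee_pos': array([ 0.25000061, -0.57215862,  0.22142897]), 'orientation': array([-1.79891308e+02, -1.58597773e-02,  2.35949528e+01]), 'ft_force': array([ 0.28527386, -0.64024719, -0.26285868]), 'torque': array([-0.03767083,  0.03096557, -0.05210522]), 'grip_force': 0.0, 'grip_width': 1.0009725476950342}
scene {'fx': 513.2635192830263, 'fy': 513.2635192830263, 'cx': 269.7167203093024, 'cy': 204.27825312930517, 'camera_from_world': array([[-0.76874395, -0.63949401, -0.00895242,  0.4285275 ],
       [-0.47081724,  0.57533836, -0.66881754,  0.35513511],
       [ 0.43285548, -0.50993449, -0.74337269,  1.43204967],
       [ 0.        ,  0.        ,  0.        ,  1.        ]])}
top {'fx': 498.8797185212873, 'fy': 498.8797185212873, 'cx': 289.38533916247593, 'cy': 204.11163580980676, 'camera_from_world': array([[ 0.30051935, -0.95372573,  0.00976454, -0.11700707],
       [-0.91157008, -0.29021777, -0.29122781,  0.54541718],
       [ 0.2805853 ,  0.07861853, -0.9566039 ,  1.27566094],
       [ 0.        ,  0.        ,  0.        ,  1.        ]])}
```

View pics/scene0.png

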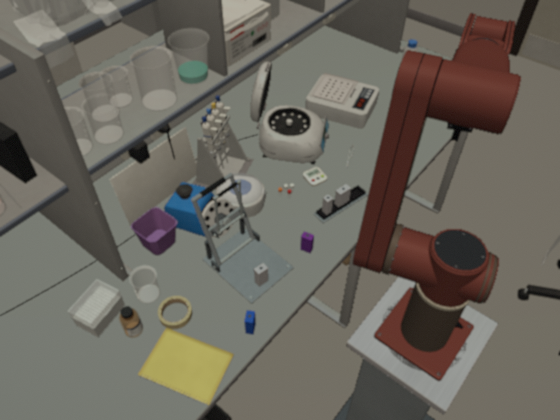

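View pics/top0.png

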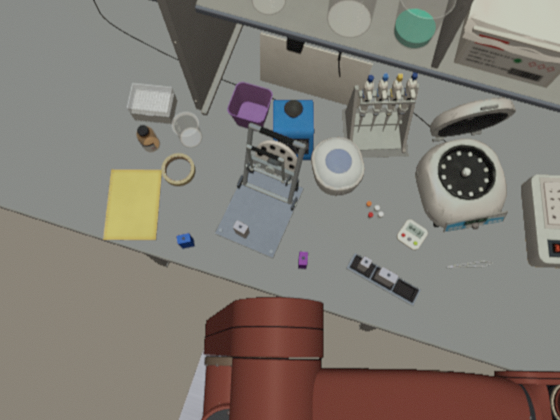

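The scene view shows the silver block at (261,272) on the base plate, the rack at (341,203), and look-alikes in blue (250,321) and purple (307,242). In the top view the block is at (240,229), blue is at (185,240), purple is at (303,259), and the rack runs from (350,262) to (415,297). The silver block standing on the plate fits the description. I'll confirm it in an enlarged crop and measure.

```bash
cat > h.py <<'E'
import numpy as np,cv2
from plant import readout,viewer
def cloud(n,d,m=None):
    m=m or viewer.camera_model(n); v,u=np.indices(d.shape)
    P=np.stack([(u-m['cx'])*d/m['fx'],(v-m['cy'])*d/m['fy'],d],-1)
    T=np.linalg.inv(m['camera_from_world']); W=P@T[:3,:3].T+T[:3,3]; W[d==0]=np.nan
    return W
def proj(m,p):
    c=m['camera_from_world']@np.append(p,1); return np.array([m['fx']*c[0]/c[2]+m['cx'],m['fy']*c[1]/c[2]+m['cy']])
E
python3 - <<'E'
from h import *
a=cv2.imread("pics/top0.png"); b=cv2.imread("pics/scene0.png")
c1=cv2.resize(a[120:260,205:315],None,fx=4,fy=4,interpolation=2)[:, :400]
c2=cv2.resize(a[240:310,335:430],(400,295),interpolation=2)
c3=cv2.resize(b[170:300,195:280],(400,300)) 
o=np.zeros((600,800,3),np.uint8);o[:560,:400]=c1;o[:295,400:]=c2;o[300:,400:]=c3
cv2.imwrite("pics/crop0.png",o)
W=cloud("top",np.load("pics/top0.npy"))
def at(u,v): print((u,v),np.round(W[v,u],4))
for q in[(240,227),(238,229),(363,264),(386,277),(408,291),(352,258),(415,299),(220,240),(268,250)]:at(*q)
# points on the stand/rack by height
for nm,(r0,r1,c0,c1),lo,hi in[("block",(215,240,225,252),.06,.09),("rack tops",(250,305,340,425),.06,.1),("high",(110,215,230,310),.2,.35)]:
    S=W[r0:r1,c0:c1].reshape(-1,3);S=S[(S[:,2]>lo)&(S[:,2]<hi)]
    print(nm,len(S),np.round(np.percentile(S,[2,50,98],axis=0),3).tolist())
E
```

```text
(240, 227) [0.4537 0.1598 0.0831]
(238, 229) [0.4482 0.1642 0.0766]
(363, 264) [ 0.4582 -0.1813  0.0764]
(386, 277) [ 0.4431 -0.2476  0.0772]
(408, 291) [ 0.4388 -0.3254  0.0056]
(352, 258) [ 0.4812 -0.1547  0.0033]
(415, 299) [ 0.423  -0.3482  0.0082]
(220, 240) [ 0.4189  0.2151 -0.0013]
(268, 250) [0.4307 0.0758 0.009 ]
block 132 [[0.442, 0.142, 0.064], [0.454, 0.159, 0.076], [0.467, 0.178, 0.081]]
rack tops 293 [[0.434, -0.273, 0.063], [0.453, -0.24, 0.079], [0.475, -0.176, 0.084]]
high 811 [[0.59, 0.049, 0.203], [0.655, 0.125, 0.253], [0.673, 0.197, 0.295]]
```

View pics/crop0.png

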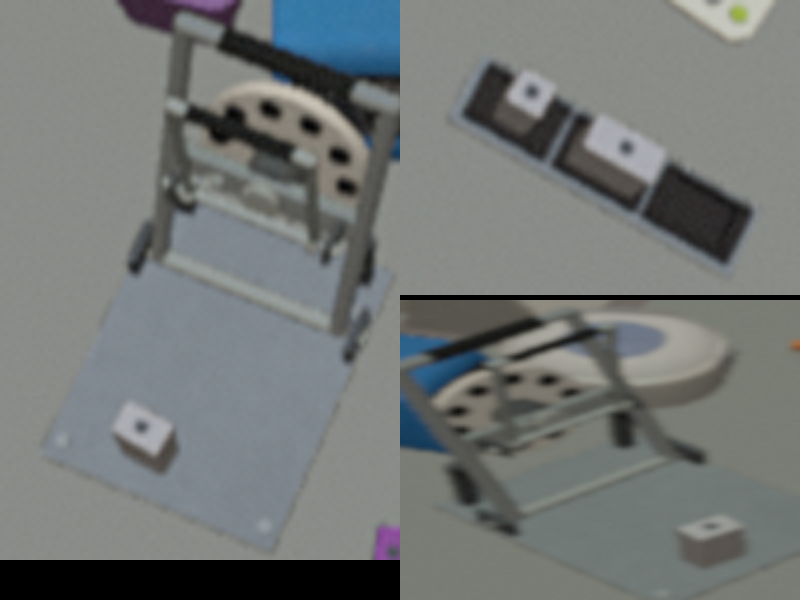

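The crop confirms it: the silver block with the dark hole stands on the plate at top-view pixel (240,227). The empty slot is the right-hand one at top-view pixel (405,290). The short and long blocks sit at (363,264) and (386,277). Next I'll check how the wrist camera is mounted.

```bash
cat >> h.py <<'E'
from scipy.spatial.transform import Rotation as Rot
def pose():
    o=readout.observe(); return o['ee_pos'],Rot.from_euler('xyz',o['orientation'],degrees=True)
def inc(p,R,p0=None,R0=None):
    "increment (mm, rotvec) from pose 0 to target p,R"
    if p0 is None: p0,R0=pose()
    return np.round(1000*R0.inv().apply(np.array(p)-p0),1),np.round((R0.inv()*R).as_rotvec(),4)
def down(yaw): return Rot.from_euler('xyz',[180,0,yaw],degrees=True)
E
python3 - <<'E'
from h import *
m=viewer.camera_model("wrist");p,R=pose();T=np.linalg.inv(m['camera_from_world'])
print(np.round(R.inv().apply(T[:3,3]-p),3),np.round(R.as_matrix().T@T[:3,:3],3),m['fx'])
W=cloud("top",np.load("pics/top0.npy"));mt=viewer.camera_model("top")
def ray(u,v,z):
    T=np.linalg.inv(mt['camera_from_world']);d=T[:3,:3]@[(u-mt['cx'])/mt['fx'],(v-mt['cy'])/mt['fy'],1];o=T[:3,3];return o+d*(z-o[2])/d[2]
print("slot",ray(405.5,290.6,.009))
# plate corners from crop/4+offset
for q in[(44,452),(272,550),(395,275)]:print("plate",ray(205+q[0]/4,120+q[1]/4,.006))
for q in[(145,430)]:print("blk",ray(205+q[0]/4,120+q[1]/4,.076))
for q in[(225,38),(352,90)]:print("bar",ray(205+q[0]/4,120+q[1]/4,.255))
for q in[(185,107),(300,157)]:print("foot",ray(205+q[0]/4,120+q[1]/4,.29))
for y in(-12,-16,77,-103):print(y,inc([.40,-.25,.30],down(y)))
E
```

```text
[ 0.068  0.001 -0.162] [[-0.    -0.968 -0.252]
 [ 1.    -0.     0.   ]
 [-0.    -0.252  0.968]] 308.8404614889214
slot [ 0.43711918 -0.31790399  0.009     ]
plate [0.43322125 0.23130815 0.006     ]
plate [0.4152593  0.05612347 0.006     ]
plate [0.63472114 0.03358155 0.006     ]
blk [0.4548993  0.15729829 0.076     ]
bar [0.6670624  0.16295316 0.255     ]
bar [0.65767626 0.07787405 0.255     ]
foot [0.60212909 0.16460491 0.29      ]
foot [0.59256467 0.09011272 0.29      ]
-12 (array([ 266.4, -235.4,  -78. ]), array([-1.800e-03,  4.000e-04,  6.213e-01]))
-16 (array([ 266.4, -235.4,  -78. ]), array([-1.800e-03,  4.000e-04,  6.911e-01]))
77 (array([ 266.4, -235.4,  -78. ]), array([-0.0015, -0.001 , -0.9321]))
-103 (array([ 266.4, -235.4,  -78. ]), array([-1.2000e-03,  1.8000e-03,  2.2095e+00]))
```

```bash
python3 - <<'E'
from h import *
print(inc([.43,-.28,.20],down(77)))
E
```

```text
(array([ 281.9, -195.7,   21.9]), array([-0.0015, -0.001 , -0.9321]))
```

>>> play_rows(
  increments=[40,-28,3,0,0,-0.14,80,-56,6,0,0,-0.28,120,-84,9,0,0,-0.42,160,-112,12,0,0,-0.56,200,-140,15,0,0,-0.7,240,-168,18,0,0,-0.82,282,-196,21,0,0,-0.932,282,-196,21,0,0,-0.932],
  grip=60,
)

```text
time_s: 0.9
ee_pos: [0.4322, -0.2749, 0.2007]
orientation: [-180.0, -0.2, 77.5]
ft_force: [-0.0, -1.1, 0.3]
grip_width: 0.689
grip_force: 0.0
```

```bash
cat > look.py <<'E'
import sys
from h import *
n=sys.argv[1]; m=viewer.camera_model("wrist"); print(readout.observe()['time_s'],pose()[0],pose()[1].as_euler('xyz',degrees=True))
p,d=viewer.capture("wrist"); cv2.imwrite(f"pics/{n}.png",p[:,:,::-1]); np.savez(f"pics/{n}.npz",d=d,W=cloud("wrist",d,m),p=p,**m)
E
python3 look.py rack; python3 - <<'E'
from h import *
W=np.load("pics/rack.npz")["W"];S=W.reshape(-1,3)
S=S[np.isfinite(S[:,0])&(S[:,2]>.066)&(S[:,2]<.09)&(S[:,0]<.52)&(S[:,0]>.38)&(S[:,1]<-.12)&(S[:,1]>-.4)]
k=cv2.kmeans(S[:,:2].astype(np.float32),2,None,(3,50,1e-4),5,0)
for i in(0,1):
    q=S[k[1].ravel()==i,:2].astype(np.float32);print(len(q),cv2.minAreaRect(q*1000),np.median(S[k[1].ravel()==i,2]))
E
```

```text
0.9 [ 0.43217617 -0.27494094  0.20068719] [-1.79962813e+02 -1.63973088e-01  7.75010406e+01]
808 ((465.26361083984375, -186.87686157226562), (23.588632583618164, 23.70449447631836), 77.3975601196289) 0.0789557027094257
1344 ((449.2128601074219, -251.42803955078125), (47.79609298706055, 23.889535903930664), 77.48944854736328) 0.07891999530319535
```

View pics/rack.png

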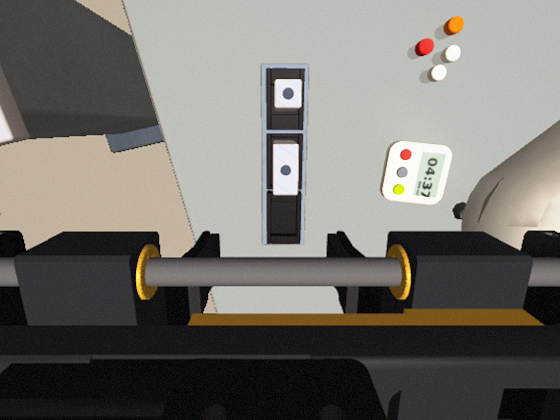

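The wrist view shows the rack upright: short block (288,93), long block (286,168), and the empty pocket at (285,217). I'll measure the pocket from depth.

```bash
python3 - <<'E'
from h import *
z=np.load("pics/rack.npz");W=z["W"];p=z["p"]
print("row",[f"{u}:{W[220,u,2]*1e3:.0f}" for u in range(258,312,2)])
print("col",[f"{v}:{W[v,285,2]*1e3:.0f}" for v in range(180,248,2)])
# rack outline and pocket in rack axes
R=np.array([[np.cos(np.radians(-12.5)),-np.sin(np.radians(-12.5))],[np.sin(np.radians(-12.5)),np.cos(np.radians(-12.5))]])
q=W[...,:2]@R  # rack coords
g=p.astype(int).sum(-1)
for v in(205,215,225): print("gray",v,[(u,g[v,u]) for u in range(256,316,2)])
print("gray col",[(v,g[v,285]) for v in range(184,250,2)])
for nm,u,v in[("left",266,220),("right",304,220),("mid",285,217),("top",285,193),("bot",285,240)]:print(nm,np.round(W[v,u],4),np.round(q[v,u],4))
# rim points
s=np.zeros(g.shape,bool);s[60:250,255:315]=1
rim=W[s&(W[...,2]>.014)&(W[...,2]<.024)];print(len(rim),cv2.minAreaRect((rim[:,:2]*1000).astype(np.float32)))
E
```

```text
row ['258:0', '260:-1', '262:5', '264:5', '266:21', '268:21', '270:19', '272:9', '274:8', '276:8', '278:9', '280:9', '282:9', '284:9', '286:9', '288:9', '290:10', '292:10', '294:7', '296:20', '298:20', '300:20', '302:7', '304:2', '306:1', '308:-1', '310:1']
col ['180:79', '182:79', '184:79', '186:78', '188:79', '190:79', '192:79', '194:78', '196:19', '198:21', '200:20', '202:9', '204:8', '206:10', '208:9', '210:10', '212:8', '214:9', '216:9', '218:10', '220:8', '222:8', '224:9', '226:10', '228:8', '230:9', '232:8', '234:15', '236:19', '238:20', '240:21', '242:19', '244:-0', '246:1']
gray 205 [(256, np.int64(574)), (258, np.int64(569)), (260, np.int64(581)), (262, np.int64(450)), (264, np.int64(555)), (266, np.int64(367)), (268, np.int64(127)), (270, np.int64(99)), (272, np.int64(137)), (274, np.int64(138)), (276, np.int64(137)), (278, np.int64(128)), (280, np.int64(127)), (282, np.int64(140)), (284, np.int64(142)), (286, np.int64(130)), (288, np.int64(139)), (290, np.int64(139)), (292, np.int64(131)), (294, np.int64(132)), (296, np.int64(62)), (298, np.int64(133)), (300, np.int64(93)
[... 1877 characters left out ...]
(218, np.int64(118)), (220, np.int64(130)), (222, np.int64(140)), (224, np.int64(116)), (226, np.int64(128)), (228, np.int64(117)), (230, np.int64(123)), (232, np.int64(125)), (234, np.int64(61)), (236, np.int64(98)), (238, np.int64(127)), (240, np.int64(122)), (242, np.int64(98)), (244, np.int64(429)), (246, np.int64(579)), (248, np.int64(575))]
left [ 0.416  -0.3129  0.0211] [ 0.4739 -0.2154]
right [ 0.4597 -0.3289  0.0016] [ 0.52   -0.2216]
mid [ 0.438  -0.3177  0.0092] [ 0.4964 -0.2154]
top [ 0.4447 -0.2735  0.0779] [ 0.4933 -0.1708]
bot [ 0.4324 -0.3419  0.0209] [ 0.4962 -0.2402]
2819 ((450.26190185546875, -251.61981201171875), (193.46978759765625, 39.85776138305664), 77.23578643798828)
```

>>> play_rows(
  increments=[48,-10,-3,0,0,-0.02,96,-20,-6,0,0,-0.04,144,-30,-9,0,0,-0.06,192,-40,-12,0,0,-0.08,240,-50,-15,0,0,-0.1,288,-60,-18,0,0,-0.113,336,-70,-20,0,0,-0.113,380,-80,-20,0,0,-0.113],
)

```text
time_s: 1.75
ee_pos: [0.4381, 0.1087, 0.2221]
orientation: [179.9, 0.0, 83.3]
ft_force: [0.7, -0.5, 1.6]
grip_width: 0.692
grip_force: 0.0
```

```bash
python3 look.py blk; python3 - <<'E'
from h import *
W=np.load("pics/blk.npz")["W"];S=W.reshape(-1,3)
S=S[np.isfinite(S[:,0])&(S[:,2]>.066)&(S[:,2]<.085)&(S[:,0]<.50)&(S[:,0]>.40)&(S[:,1]<.21)&(S[:,1]>.1)]
print(len(S),cv2.minAreaRect((S[:,:2]*1000).astype(np.float32)),np.median(S[:,2]))
E
```

```text
1.75 [0.43807217 0.10871305 0.22210834] [1.79917342e+02 1.18487338e-02 8.33120591e+01]
906 ((455.3191223144531, 161.29849243164062), (35.92027282714844, 24.020069122314453), 77.71220397949219) 0.07597097107414513
```

View pics/blk.png

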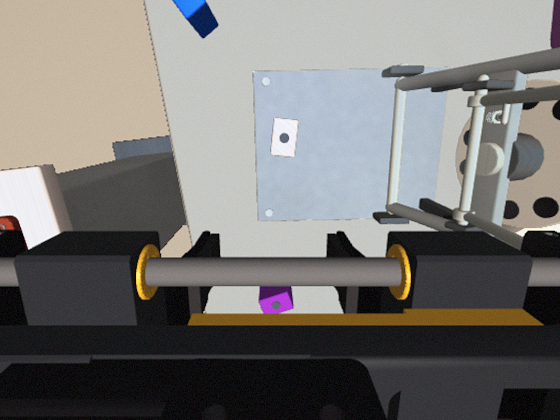

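The view shows the plate (255–440, 70–220) with the silver block at (284,138), yaw about −12.3°. The folded leg and frame are to the right, and the blue and purple look-alikes lie outside the plate. I'll descend for the grasp now.

>>> play_rows(
  increments=[28,6,45,0,0,0.05,55,11.5,80,0,0,0.101,55,11.5,105,0,0,0.101,55,11.5,130,0,0,0.101,55,11.5,155,0,0,0.101,55,11.5,181,0,0,0.101,55,11.5,181,0,0,0.101,55,11.5,181,0,0,0.101],
)

```text
time_s: 2.6
ee_pos: [0.4555, 0.1602, 0.0405]
orientation: [-179.9, 0.0, 77.6]
ft_force: [0.7, 0.7, 0.9]
grip_width: 0.69
grip_force: 0.0
```

>>> play_rows(
  increments=[0,0,0,0,0,0,0,0,0,0,0,0,0,0,0,0,0,0,0,0,0,0,0,0,0,0,0,0,0,0,0,0,0,0,0,0,0,0,0,0,0,0,0,0,0,0,0,0],
  grip=15,
  newtons=25,
)

```text
time_s: 3.4
ee_pos: [0.4555, 0.1614, 0.0408]
orientation: [180.0, -0.0, 77.7]
ft_force: [-0.9, 0.3, 3.4]
grip_width: 0.271
grip_force: 25.0
```

>>> play_rows(
  increments=[0,0,-20,0,0,0,0,0,-60,0,0,0,-10,2,-100,0,0,0,-40,7,-124,0,0,0,-85,15,-124,0,0,0,-132,23,-124,0,0,0,-179,31.5,-124,0,0,0,-226,40,-124,0,0,0],
)

```text
time_s: 4.2
ee_pos: [0.4456, -0.0696, 0.1644]
orientation: [180.0, -0.0, 77.7]
ft_force: [1.0, 0.1, -1.4]
grip_width: 0.273
grip_force: 25.0
```

>>> play_rows(
  increments=[-46,8,0,0,0,0,-92,16,0,0,0,0,-138,24,0,0,0,0,-184,32,0,0,0,0,-222,39,0,0,0,0,-244,42.8,0,0,0,0.005,-244.2,42.8,0,0,0,0.005,-244.2,42.8,0,0,0,0.005],
)

```text
time_s: 5.0
ee_pos: [0.4354, -0.3154, 0.1637]
orientation: [-179.9, -0.1, 77.3]
ft_force: [-0.3, 1.0, -1.4]
grip_width: 0.27
grip_force: 25.0
```

```bash
python3 look.py abv; python3 - <<'E'
from h import *
z=np.load("pics/abv.npz");W=z["W"];p=z["p"]
m={k:z[k] for k in("fx","fy","cx","cy","camera_from_world")}
print("slot px",proj(m,[.436,-.316,.009]))
g=(W[...,2]>.105)&(W[...,2]<.145)&(np.abs(W[...,0]-.436)<.03)&(np.abs(W[...,1]+.316)<.05);print(g.sum())
S=W.reshape(-1,3);S=S[np.isfinite(S[:,0])&(S[:,2]>.014)&(S[:,2]<.024)&(abs(S[:,0]-.45)<.06)&(S[:,1]>-.37)&(S[:,1]<-.13)]
print(len(S),cv2.minAreaRect((S[:,:2]*1000).astype(np.float32)))
E
```

```text
5.0 [ 0.43542834 -0.31544568  0.16374608] [-1.79921461e+02 -7.16571957e-02  7.73276673e+01]
slot px [273.1949209  190.35840987]
204
2979 ((451.27294921875, -245.99168395996094), (182.12747192382812, 40.05842208862305), 77.37287139892578)
```

View pics/abv.png

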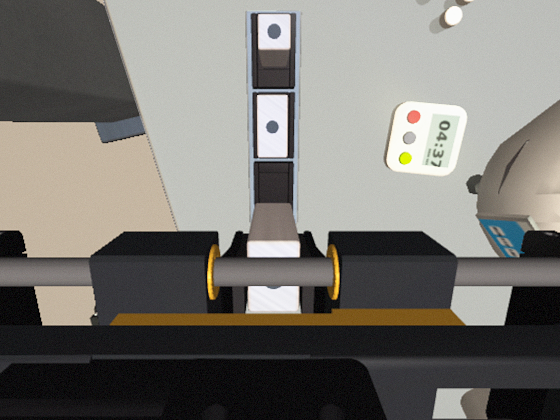

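The view shows the held block at (273,260) lined up with the rack's centre line (273), just beyond the empty pocket seen at (273,185). The other two blocks stand undisturbed. I'll lower it in.

>>> play_rows(
  increments=[0,0,30,0,0,0,0,0,65,0,0,0,0,0,95,0,0,0,0,0,101,0,0,0,0,0,105,0,0,0,0,0,109,0,0,0,0,0,111,0,0,0,0,0,111,0,0,0],
)

```text
time_s: 5.85
ee_pos: [0.4366, -0.3162, 0.0546]
orientation: [179.9, 0.1, 77.4]
ft_force: [-0.1, -0.3, -1.5]
grip_width: 0.273
grip_force: 25.0
```

>>> play_rows(
  increments=[0,0,2,0,0,0,0,0,4,0,0,0,0,0,6,0,0,0,0,0,8,0,0,0,0,0,9,0,0,0,0,0,10,0,0,0,0,0,10,0,0,0,0,0,10,0,0,0],
)

```text
time_s: 6.65
ee_pos: [0.4359, -0.3157, 0.0438]
orientation: [-180.0, -0.0, 77.4]
ft_force: [-2.9, 1.0, 3.1]
grip_width: 0.274
grip_force: 25.0
```

>>> play_rows(
  increments=[0,0,0,0,0,0,0,0,0,0,0,0,0,0,0,0,0,0,0,0,0,0,0,0,0,0,-25,0,0,0,0,0,-70,0,0,0,0,0,-110,0,0,0,0,0,-130,0,0,0],
  grip=50,
)

```text
time_s: 7.45
ee_pos: [0.4375, -0.3171, 0.1778]
orientation: [179.7, 0.2, 77.4]
ft_force: [0.8, 0.5, 0.6]
grip_width: 0.571
grip_force: 0.0
```

>>> play_rows(
  increments=[40,0,-20,0,0,0,85,0,-50,0,0,0,100,0,-70,0,0,0,100,0,-70,0,0,0,100,0,-70,0,0,0,100,0,-70,0,0,0,100,0,-70,0,0,0,100,0,-70,0,0,0],
)

```text
time_s: 8.25
ee_pos: [0.4571, -0.2186, 0.2423]
orientation: [-179.9, -0.0, 77.3]
ft_force: [0.1, -0.3, -0.4]
grip_width: 0.574
grip_force: 0.0
```

```bash
python3 look.py seat; python3 - <<'E'
from h import *
p,d=viewer.capture("top");Wt=cloud("top",d)
for W in(np.load("pics/seat.npz")["W"],Wt):
  S=W.reshape(-1,3);S=S[np.isfinite(S[:,0])&(S[:,2]>.07)&(S[:,2]<.09)&(abs(S[:,0]-.45)<.06)&(S[:,1]>-.36)&(S[:,1]<-.13)]
  for lo,hi in((-.36,-.284),(-.284,-.215),(-.215,-.13)):
    q=S[(S[:,1]>lo)&(S[:,1]<hi)];
    if len(q)>5:print(len(q),cv2.minAreaRect((q[:,:2]*1000).astype(np.float32)),np.median(q[:,2]))
# stand: plate points
S=Wt[100:265,200:320].reshape(-1,3);S=S[np.isfinite(S[:,0])]
for lo,hi in((.2,.245),(.245,.275),(.275,.32)):
    q=S[(S[:,2]>lo)&(S[:,2]<hi)&(S[:,0]<.72)&(S[:,0]>.56)&(S[:,1]>.02)&(S[:,1]<.22)];print(lo,len(q),np.round(np.percentile(q,[3,50,97],axis=0),3).tolist())
cv2.imwrite("pics/t.png",p[:,:,::-1])
E
```

```text
8.25 [ 0.45709143 -0.21857185  0.24227157] [-1.79882739e+02 -4.10172214e-02  7.73211268e+01]
33 ((440.1246643066406, -298.2790832519531), (1.1054974794387817, 22.14234161376953), 76.18791961669922) 0.07256305352364628
913 ((449.4220275878906, -251.24160766601562), (48.32130432128906, 23.331501007080078), 77.05939483642578) 0.07881506949230582
509 ((464.7574768066406, -186.1147918701172), (23.604389190673828, 23.104352951049805), 77.7076644897461) 0.07898341631455186
86 ((434.42230224609375, -320.85919189453125), (24.252967834472656, 23.71161460876465), 75.0665283203125) 0.07851565677876371
21 ((473.92877197265625, -188.78933715820312), (20.19468879699707, 8.082650184631348), 61.609764099121094) 0.07916128127678479
0.2 185 [[0.591, 0.048, 0.201], [0.647, 0.157, 0.224], [0.664, 0.198, 0.244]]
0.245 429 [[0.592, 0.052, 0.246], [0.662, 0.12, 0.253], [0.674, 0.191, 0.266]]
0.275 194 [[0.589, 0.084, 0.285], [0.596, 0.129, 0.291], [0.604, 0.174, 0.295]]
```

Block is seated (top at 0.0785 m, neighbours unmoved). Next I'll move above the stand and measure the bar and leg.

>>> play_rows(
  increments=[30,2,-35,0,0,0,68,5,-65,0,0,-0.02,108,8,-90,0,0,-0.04,148,12,-115,0,0,-0.06,190,16,-135,0,0,-0.08,230,20,-150,0,0,-0.1,272,24,-156,0,0,-0.106,301,27,-156,0,0,-0.106],
  grip=0,
)

```text
time_s: 9.15
ee_pos: [0.5507, 0.072, 0.4009]
orientation: [179.9, -0.0, 83.5]
ft_force: [0.6, 0.0, -0.1]
grip_width: 0.013
grip_force: 0.0
```

```bash
python3 look.py st; python3 - <<'E'
from h import *
z=np.load("pics/st.npz");W=z["W"]
S=W[:230].reshape(-1,3);S=S[np.isfinite(S[:,0])&(S[:,2]>.2)&(S[:,2]<.32)&(S[:,0]>.55)&(S[:,0]<.72)&(S[:,1]>.02)&(S[:,1]<.24)]
def line(q,n):
    if len(q)<10:print(n,len(q));return
    vx,vy,x,y=cv2.fitLine((q[:,:2]*1000).astype(np.float32),2,0,.01,.01).ravel();print(n,len(q),"dir",np.degrees(np.arctan2(vy,vx)),"pt",x,y,np.round(np.percentile(q,[2,50,98],axis=0),4).tolist())
line(S[(S[:,2]>.284)],"foot");line(S[(S[:,2]>.249)&(S[:,2]<.262)&(S[:,0]>.64)],"bar")
P=W[:230].reshape(-1,3);P=P[np.isfinite(P[:,0])&(P[:,2]<.012)&(P[:,2]>.003)&(P[:,0]<.62)&(P[:,0]>.38)&(P[:,1]>.02)&(P[:,1]<.26)]
print("plate",len(P),cv2.minAreaRect((P[:,:2]*1000).astype(np.float32)))
E
```

```text
9.15 [0.55072194 0.0720476  0.40086309] [ 1.79870723e+02 -4.34910240e-02  8.35430637e+01]
foot 1469 dir 84.385086 pt 596.6308 131.63634 [[0.5892, 0.0849, 0.2872], [0.5966, 0.1326, 0.2913], [0.6045, 0.1752, 0.2936]]
bar 2405 dir 84.344826 pt 663.8926 127.30341 [[0.6534, 0.0536, 0.2494], [0.6638, 0.1289, 0.2532], [0.675, 0.1944, 0.256]]
plate 10265 ((499.8078308105469, 139.36801147460938), (180.04098510742188, 250.5902557373047), 84.79312896728516)
```

View pics/st.png

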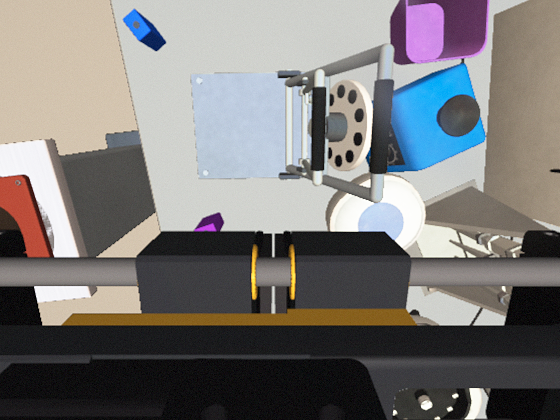

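The view shows the foot bar as the black sleeve at (318,130), the top bar at (382,125), and a disc of holes between them at (350,125). I'll check that the gap is free and plan the push.

```bash
cat >> h.py <<'E'
BY=-5.6; B=np.array([.5845,.1315,0]); RB=Rot.from_euler('z',BY,degrees=True)
def b2w(x,y,z): return B+RB.apply([x,y,z])
E
python3 - <<'E'
from h import *
W=np.load("pics/st.npz")["W"][:230].reshape(-1,3);W=W[np.isfinite(W[:,0])]
q=RB.inv().apply(W-B)
for lo in range(-10,100,10):
    s=q[(q[:,0]*1e3>lo)&(q[:,0]*1e3<lo+10)&(abs(q[:,1])<.03)]; print(lo,len(s),np.round(np.percentile(s[:,2],[50,99]),3) if len(s) else "")
R=down(84.4);p0=np.array([.5507,.0715,.401]);R0=down(83.5)
for t in[(44,0,.36),(44,0,.272)]:print(t,inc(b2w(t[0]/1e3,t[1],t[2]),R,p0,R0))
p1=b2w(.044,0,.272)
for a in(.02,.2,.4,.6,.8,1.0,1.1,1.2):
    x=14.8-150*np.sin(a);zf=136.8+150*np.cos(a); print(a,round(x),round(zf),inc(b2w((x+18)/1e3,0,(zf-15)/1e3),R,p1,R)[0])
E
```

```text
-10 218 [0.022 0.027]
0 546 [0.289 0.293]
10 1125 [0.291 0.294]
20 122 [0.007 0.15 ]
30 93 [0.006 0.007]
40 223 [0.141 0.147]
50 244 [0.14  0.146]
60 357 [0.13  0.142]
70 1305 [0.248 0.256]
80 1043 [0.175 0.256]
90 149 [0.173 0.176]
(44, 0, 0.36) (array([64.1, 70.8, 41. ]), array([ 0.    ,  0.    , -0.0157]))
(44, 0, 0.272) (array([ 64.1,  70.8, 129. ]), array([ 0.    ,  0.    , -0.0157]))
0.02 12 287 [ -0.  -14.2   0.2]
0.2 -15 284 [  0.  -41.    3.2]
0.4 -44 275 [ -0.  -69.6  12. ]
0.6 -70 261 [ -0.  -95.9  26.4]
0.8 -93 241 [  -0.  -118.8   45.7]
1.0 -111 218 [  -0.  -137.4   69.2]
1.1 -119 205 [  -0.  -144.9   82.2]
1.2 -125 191 [  -0.  -151.    95.8]
```

>>> play_rows(
  increments=[20,24,10,0,0,-0.01,42,48,25,0,0,-0.0157,64,71,41,0,0,-0.0157,64,71,50,0,0,-0.0157,64,71,80,0,0,-0.0157,64,71,110,0,0,-0.0157,64,71,129,0,0,-0.0157,64,71,129,0,0,-0.0157],
)

```text
time_s: 10.0
ee_pos: [0.6252, 0.1242, 0.2664]
orientation: [-179.6, 0.1, 84.3]
ft_force: [-0.4, 0.1, 0.4]
grip_width: -0.001
grip_force: 0.0
```

>>> play_rows(
  increments=[0,-10,0,0,0,0,0,-22,1,0,0,0,0,-36,3,0,0,0,0,-50,6,0,0,0,0,-64,11,0,0,0,0,-76,16,0,0,0,0,-87,21,0,0,0,0,-96,26,0,0,0],
)

```text
time_s: 10.8
ee_pos: [0.532, 0.1347, 0.2468]
orientation: [179.8, -0.0, 84.4]
ft_force: [-0.3, 0.2, 0.4]
grip_width: 0.004
grip_force: 0.0
```

>>> play_rows(
  increments=[0,-9,8,0,0,0,0,-18,15,0,0,0,0,-26,23,0,0,0,0,-34,33,0,0,0,0,-41,43,0,0,0,0,-48,55,0,0,0,0,-54,66,0,0,0,0,-54,66,0,0,0],
)

```text
time_s: 11.6
ee_pos: [0.4763, 0.1399, 0.1761]
orientation: [-179.8, 0.1, 84.4]
ft_force: [0.4, -0.3, 0.5]
grip_width: 0.0
grip_force: 0.0
```

```bash
cat > chk.py <<'E'
from h import *
p,d=viewer.capture("top");W=cloud("top",d).reshape(-1,3);W=W[np.isfinite(W[:,0])]
cv2.imwrite("pics/topc.png",p[100:270,190:330,::-1].repeat(4,0).repeat(4,1)[:600]); print(readout.observe()['time_s'],pose()[0],readout.observe()['ft_force'])
p,d=viewer.capture("scene");V=cloud("scene",d).reshape(-1,3);V=V[np.isfinite(V[:,0])]
for S in(W,V):
    q=RB.inv().apply(S-B);q=q[(abs(q[:,1])<.03)]*1e3
    f=q[(q[:,0]>-160)&(q[:,0]<-60)&(q[:,2]>12)&(q[:,2]<140)];print("low front",len(f),np.round(np.percentile(f,[5,50,95],axis=0)).tolist() if len(f) else "")
    f=q[(q[:,0]>-20)&(q[:,0]<120)&(q[:,2]>225)&(q[:,2]<300)];print("bar",len(f),np.round(np.percentile(f,[5,50,95],axis=0)).tolist() if len(f) else "")
cv2.imwrite("pics/scenec.png",cv2.resize(p[150:320,160:320,::-1],(640,600)))
E
python3 chk.py
```

```text
11.65 [0.4773851  0.13992305 0.17733782] [-0.31981363  0.21018512 -0.09624439]
low front 19 [[-127.0, -29.0, 64.0], [-121.0, -25.0, 76.0], [-115.0, -20.0, 83.0]]
bar 178 [[72.0, -28.0, 246.0], [78.0, -1.0, 254.0], [88.0, 27.0, 259.0]]
low front 82 [[-126.0, -26.0, 14.0], [-122.0, 1.0, 74.0], [-114.0, 27.0, 79.0]]
bar 160 [[-19.0, -25.0, 244.0], [74.0, 1.0, 253.0], [85.0, 28.0, 291.0]]
```

The leg is down at its stop: the foot measures base x −121 mm and z ≈71 mm, against −120 and 71.5 expected. Next is the top bar; I'll check clearance behind it and plan the arc.

```bash
python3 - <<'E'
from h import *
W=np.load("pics/st.npz")["W"][:230].reshape(-1,3);W=W[np.isfinite(W[:,0])]
q=RB.inv().apply(W-B)
for lo in range(90,230,20):
    s=q[(q[:,0]*1e3>lo)&(q[:,0]*1e3<lo+20)&(abs(q[:,1])<.05)]; print(lo,len(s),np.round(s[:,2].max(),3) if len(s) else "")
R0=down(84.4);p0=b2w(.0800,0,.2265); H=b2w(0,0,.02)
for f in np.linspace(0,.34,9):
    r=Rot.from_rotvec(RB.apply([0,-f,0])); print(round(f,3),*inc(H+r.apply(p0-H),r*R0,p0,R0))
E
```

```text
90 181 0.176
110 7 0.077
130 333 0.119
150 1264 0.121
170 1075 0.12
190 1313 0.145
210 1144 0.144
0.0 [0. 0. 0.] [0. 0. 0.]
0.042 [-0.  -8.8 -3.2] [-0.0425  0.      0.    ]
0.085 [  0.  -17.8  -6. ] [-0.085 -0.    -0.   ]
0.128 [  0.  -26.9  -8.5] [-0.1275  0.     -0.    ]
0.17 [ -0.  -36.1 -10.6] [-0.17  0.    0.  ]
0.213 [  0.  -45.4 -12.2] [-0.2125  0.     -0.    ]
0.255 [  0.  -54.7 -13.5] [-0.255  0.     0.   ]
0.298 [  0.  -64.  -14.4] [-0.2975  0.      0.    ]
0.34 [ -0.  -73.4 -14.9] [-0.34 -0.    0.  ]
```

>>> play_rows(
  increments=[0,0,-45,0,0,0,0,0,-95,0,0,0,0,0,-140,0,0,0,0,20,-185,0,0,0,0,65,-200,0,0,0,0,110,-200,0,0,0,0,155,-200,0,0,0,0,186,-200,0,0,0],
  grip=60,
)

```text
time_s: 12.5
ee_pos: [0.6663, 0.121, 0.3786]
orientation: [179.9, -0.0, 84.3]
ft_force: [0.0, 0.2, -0.2]
grip_width: 0.642
grip_force: 0.0
```

>>> play_rows(
  increments=[0,0,30,0,0,0,0,0,60,0,0,0,0,0,85,0,0,0,0,0,110,0,0,0,0,0,130,0,0,0,0,0,145,0,0,0,0,0,153.5,0,0,0,0,0,153.5,0,0,0],
)

```text
time_s: 13.3
ee_pos: [0.6632, 0.1216, 0.224]
orientation: [-179.9, 0.0, 84.4]
ft_force: [-0.5, 0.5, -0.1]
grip_width: 0.69
grip_force: 0.0
```

>>> play_rows(
  increments=[0,0,0,0,0,0,0,0,0,0,0,0,0,0,0,0,0,0,0,0,0,0,0,0,0,0,0,0,0,0,0,0,0,0,0,0,0,0,0,0,0,0,0,0,0,0,0,0],
  grip=10,
  newtons=30,
)

```text
time_s: 14.1
ee_pos: [0.6638, 0.1217, 0.2252]
orientation: [180.0, -0.0, 84.4]
ft_force: [0.8, 0.4, 0.1]
grip_width: 0.197
grip_force: 30.0
```

>>> play_rows(
  increments=[0,-4.4,-1.6,-0.021,0,0,0,-8.8,-3.2,-0.0425,0,0,0,-13.3,-4.6,-0.064,0,0,0,-17.8,-6,-0.085,0,0,0,-22.3,-7.3,-0.106,0,0,0,-26.9,-8.5,-0.1275,0,0,0,-31.5,-9.5,-0.149,0,0,0,-36.1,-10.6,-0.17,0,0],
)

```text
time_s: 14.9
ee_pos: [0.6273, 0.1252, 0.2358]
orientation: [170.2, 0.0, 84.4]
ft_force: [0.5, 0.6, 0.0]
grip_width: 0.19
grip_force: 30.0
```

```bash
python3 - <<'E'
from h import *
R0=down(84.4);p0=b2w(.0800,0,.2265); H=b2w(0,0,.02)
def P(f):
    r=Rot.from_rotvec(RB.apply([0,-f,0]));return H+r.apply(p0-H),r*R0
for f in np.linspace(.17,.34,9):print(round(f,3),*inc(*P(f),*P(.17)))
E
```

```text
0.17 [0. 0. 0.] [0. 0. 0.]
0.191 [ 0.  -4.4 -1.7] [-0.0212  0.      0.    ]
0.213 [ 0.  -8.8 -3.2] [-0.0425  0.     -0.    ]
0.234 [  0.  -13.3  -4.7] [-0.0637  0.     -0.    ]
0.255 [  0.  -17.8  -6. ] [-0.085  0.    -0.   ]
0.276 [ -0.  -22.4  -7.3] [-0.1062  0.     -0.    ]
0.298 [  0.  -26.9  -8.5] [-0.1275  0.     -0.    ]
0.319 [ -0.  -31.5  -9.6] [-0.1487  0.     -0.    ]
0.34 [ -0.  -36.1 -10.6] [-0.17  0.    0.  ]
```

>>> play_rows(
  increments=[0,-4.4,-1.7,-0.021,0,0,0,-8.8,-3.2,-0.0425,0,0,0,-13.3,-4.7,-0.064,0,0,0,-17.8,-6,-0.085,0,0,0,-22.4,-7.3,-0.106,0,0,0,-26.9,-8.5,-0.1275,0,0,0,-31.5,-9.6,-0.149,0,0,0,-36.1,-10.6,-0.17,0,0],
)

```text
time_s: 15.7
ee_pos: [0.5898, 0.1289, 0.2398]
orientation: [160.4, 0.0, 84.4]
ft_force: [-0.2, -1.8, -0.5]
grip_width: 0.188
grip_force: 30.0
```

>>> play_rows(
  increments=[0,0,0,0,0,0,0,0,0,0,0,0,0,0,0,0,0,0,0,0,0,0,0,0,0,0,0,0,0,0,0,0,0,0,0,0,0,0,0,0,0,0,0,0,0,0,0,0],
  newtons=40,
)

```text
time_s: 16.5
ee_pos: [0.5903, 0.1288, 0.2398]
orientation: [160.5, 0.0, 84.4]
ft_force: [0.2, -0.7, -2.3]
grip_width: 0.186
grip_force: 40.0
```

```bash
cat >> chk.py <<'E'
for S in(W,V):
    q=RB.inv().apply(S-B)*1e3
    s=q[(abs(abs(q[:,1])-70)<9)&(q[:,0]>-30)&(q[:,0]<40)&(q[:,2]>60)&(q[:,2]<245)]
    if len(s)>20:
        k=np.polyfit(s[:,2],s[:,0],1);print("tubes x(z): slope",k[0],"x@260",np.polyval(k,260),len(s))
    s=q[(q[:,1]>-.36e3-1e9)&(abs(S[:,0]-.436)<.03)&(abs(S[:,1]+.316)<.03)&(S[:,2]>.05)&(S[:,2]<.1)];print("seated",len(s),np.median(s[:,2]) if len(s) else "")
p,_=viewer.capture("scene");cv2.imwrite("pics/fin.png",cv2.resize(p[120:320,160:400,::-1],(720,600)))
E
python3 chk.py
```

```text
16.55 [0.59028686 0.12884766 0.23977352] [ 0.44657905 -1.56454255 -2.01261404]
low front 30 [[-145.0, -29.0, 13.0], [-130.0, -21.0, 30.0], [-124.0, -14.0, 35.0]]
bar 14 [[-8.0, -30.0, 261.0], [-2.0, -28.0, 266.0], [5.0, -17.0, 271.0]]
low front 79 [[-136.0, -25.0, 21.0], [-132.0, 2.0, 31.0], [-125.0, 27.0, 35.0]]
bar 73 [[-11.0, 2.0, 240.0], [-1.0, 12.0, 266.0], [14.0, 28.0, 291.0]]
tubes x(z): slope -0.10269347996170156 x@260 -12.149473058543258 147
seated 166 77.63319168304817
tubes x(z): slope -0.08041752411264219 x@260 -9.845234412469493 244
seated 61 61.66742159124361
```

View pics/fin.png

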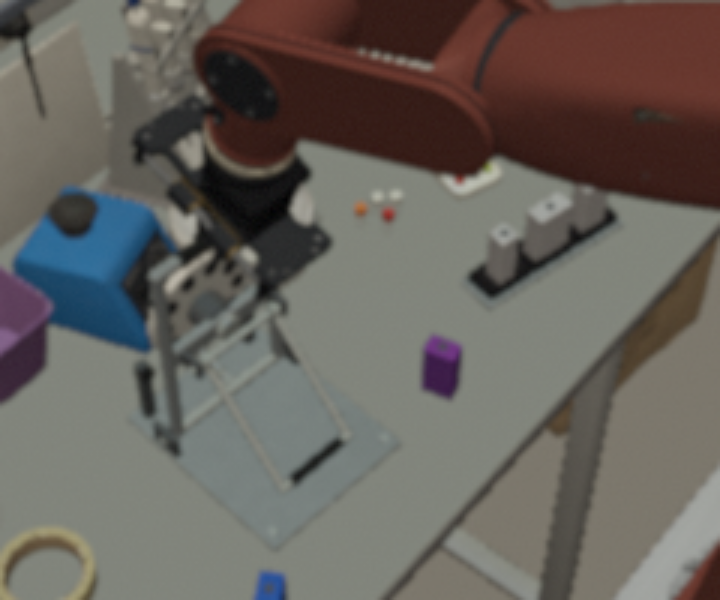

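The frame is upright: bar at base x ≈ −1 mm, and the foot at (−131, 29) mm against −130.5 and 28.5 expected. The view shows the leg down, all three blocks standing in the rack at (505,255), (550,225) and (590,205), and the gripper on the bar.

```bash
python3 -c "
from plant import robot
print(robot.close_job())"
```

```text
the job is handed in; nothing more can be done
None
```

The job is handed in at about 17 s: the block is home in its slot and released, the leg is down at its stop and released, and the frame is upright with the gripper still holding the top bar at 40 N.

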